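# Snap the filter cover off the cup-cooler and lay it in the wash tray

## Robot

A 7-joint arm with a two-finger parallel gripper is mounted at the origin on the work surface. World frame = base frame: x ahead of the robot, y to its left, z up, the work surface at z = 0. Lengths are in mm, angles in rad, forces in N, time in s.
With the tool pointing down it reaches from about 400 to 900 mm from the base axis. Payload 5.5 kg.
Tool frame: the origin (TCP) lies on the centre line of the jaws, within the pads' length; the fingertips stand 19 mm ahead of it and the grasp point (between the pads) is the TCP (env.finger_overhang is the distance from the TCP to the fingertips, in mm); z points along the fingers, y is the line along which they close (so a half turn about z gives the same grasp; the last joint's range is limited). The gripper opens to 92 mm and grips with 3 to 60 N. Pads are 19 mm wide; open, the fingers measure 130 mm over their backs; the gripper's body (75 mm by 190 mm) begins 47 mm behind the grasp point.
Start: joints at [1.44, 0.501, -0.427, 1.55, 0.221, 1.138, -0.21], TCP at [249.437, -600.234, 245.729] pointing down, gripper open.
Joint ranges: [-2.88, 2.88], [-0.31, 2.03], [-1.54, 1.56], [0.2, 2.42], [-1.41, 4.55], [0.19, 2.02], [-2.57, 2.57]. Speed limits (rad/s): [2.57, 2.57, 3.14, 3.14, 3.14, 3.14, 3.14].

## Interface

Orientations are given as a 3x3 rotation matrix whose columns are the frame's x, y, z axes.
In Python, from rig import env gives the robot as it stands.
- The arm moves only by the tool play_rows, never from a script. Its argument "series" is one flat list of numbers, 4 for each row, row after row: the shift along the tool's x, y, z in mm, then the turn about the tool's z in rad. A call has 1 to 8 rows; each row shifts and turns the commanded pose from where the row before left it, along the tool's axes as they then stand; what a row does not reach is not made up. A row lasts 1/10 s, in which the tool goes at most 50 mm and 8.59 degrees, less where a joint would pass 70% of its speed; a pose out of reach is approached as far as the arm can. A call is refused whole if a number of a shift passes 50 or a number of a turn 0.15, either way. A call with a gripper value outside its range is refused whole. "gripper" is the opening, from 0 (shut) to 1 (fully open), set as the call begins (left out, the last holds). The fingers move at their own pace and stop on an object; "newtons" is the grip in N (left out, the last holds). Time passes only in rows, so rows that do not move let the fingers close. It gives the time, the measured TCP pose, the force, the opening and the grip force at its end, in the units of the state.
- env.state(): the state, without advancing time (a new reading comes with each control period).
- env.grab_frame(name): name is "side" or "top" or "wrist"; returns a dict with "img" (420x560x3 uint8, red, green, blue), "z_map" (420x560 float32, mm along the optical axis (not along the pixel's ray), 0 where there is no reading), "fx", "fy", "cx", "cy" (pixels), "rvec" (rotation vector, rad) and "tvec" (3), from world to camera coordinates, as OpenCV has them; the wrist camera has in their place "T_tool_cam" (4x4, takes a point from camera to tool coordinates, whose origin is the TCP and whose axes are the flange's). Camera axes: x right, y down, z forward; pixel columns grow to the right and rows downward; lengths in mm; the calibration is good to about 2 mm. A picture is of the moment at which its call begins: read the wrist's pose just before it.
- env.finish_job(): hands the job in; it is judged then, once.
The state is a dict: "clock": time; "joints": joint angles; "qd": joint speeds; "joint_torque": joint torques, N m; "ee_pos": TCP position; "ee_rot": TCP orientation; "wrist_force": force on the tool from outside, world axes, zero at the start; "ft_torque": the same for the moment, N m; "grip_width": finger opening in mm; "grip_force": force on a finger pad.
Only numpy, scipy, OpenCV 4.12 (cv2) and the standard library are available. Lean on these libraries where they do the work, as an engineer would, in place of code of your own. Each camera call takes 0.05 s, during which the arm holds its last target. There are 200 camera calls.

## Task

Take the grey filter cover off the low fan box and lay it, right side up and flat, in the empty steel tray for washing. A sprung tab at each end holds it down: press each tab in towards the middle while lifting that end, rather than wrenching the cover against its catches. Set it down gently, keep it roughly level throughout, leave the bowl, cups and spatula alone, and let go of it at the end.

Things in the scene. Friction and masses are not known exactly. Their poses are not given: they have to be found in the camera images.
- fan_box: Low aluminium fan box fixed to the bench, 160 x 240 x 70 mm high (x, y, z). Origin at the centre of its underside, z up, y along its length. Its top is a 5 mm sheet with an opening 84 x 120 mm (x, y) at the centre, closed by the cover.
- cover_mid (a point): Middle of the upright grip rib (50 x 10 x 40 mm in x, y, z; top at +20 mm) of the grey plastic filter cover, about 200 g, snapped into the fan box, axes alike. y runs from tab_a to tab_b, z up. Louvred plate 100 x 92 x 4 mm, top at z -20, underside (-24) on the box top. Skirts below it end at -40; it stands on them when laid flat. 2 mm play in the opening. Over all 100 x 128 mm.
- tab_a_thumb (a point): Outer face of the upright sprung snap tab at the cover's -y end, 58 mm from cover_mid along y and 6 mm above it. Tab 24 mm wide (x), 4 mm thick, top 12 mm above this point. Pinched from above against the rib's far face: 63 mm wide, 56 mm pressed. A barb near its foot juts 6 mm outward, 37 to 42 mm below this point: 4 mm of it lies under the box top's edge and catches after 2 mm of lift.
- tab_b_thumb (a point): The same on the tab at the +y end (116 mm over both tabs). Each works alone: with its tab pressed an end can be raised while the other end's barb acts as a hinge (at y 60, z -31 mm from cover_mid). If an end is raised over 15 mm and its tab then let go, its barb springs out and rests on the box top, holding that end 12 mm up.
- tab_a (a joint): Travel of the snap tab at the cover's -y end, m: 0 = sprung out (latched), 0.007 = pressed fully in towards the rib. The spring needs about 4 N to start and 8.5 N fully in; the barb clears the edge at 0.004 to 0.006, depending on the play.
- tab_b (a joint): The same for the snap tab at the cover's +y end.
- wash_tray: Empty dark steel tray fixed to the bench, 220 x 280 mm (x, y), 25 mm high, walls and floor 3 mm. Origin at the centre of its underside, z up.
- bowl: Green bowl, bystander, 120 mm across, 60 mm high; origin under its centre.
- cup_1: Metal baking cup, bystander, 64 mm across, 48 mm high; origin under its centre.
- cup_2: Another such baking cup, bystander.
- spatula: Spatula lying on the bench, bystander; origin under it.
There are look-alikes about, which are no part of the job. Of the things that look like the part that bears cover_mid, the smallest one is meant.

How it is judged (in metres and radians):
On the way:
1. the cover is free of the fan box, more than 40 mm above its seat (z of cover_mid in the frame of fan_box above 0.134 m), for 0.1 s.
At the end, for the whole second after the job is handed in: The cover lies flat (within 0.06 rad) and right side up on the floor of the wash tray, wholly inside its walls (its middle within 65 mm in x and 90 mm in y of the tray's centre), released and at rest (x of cover_mid in the frame of wash_tray between -0.065 and 0.065 m and y of cover_mid in the frame of wash_tray between -0.09 and 0.09 m and z of cover_mid in the frame of wash_tray between 0.035 and 0.049 m and angle between cover_mid's own z axis and vertical below 0.06 rad and linear speed of cover below 0.02 m/s); the robot touches nothing.
It fails at once if the cover is wrenched or pressed against the fan box with more than 30 N (contact force between cover and fan_box above 30 N).
It fails at once if the cover is dropped or pressed on the tray with more than 30 N (contact force between cover and wash_tray above 30 N).
It fails at once if the cover is tipped by more than 0.6 rad (angle between cover_mid's own z axis and vertical above 0.6 rad).
It fails at once if the bowl, a cup or the spatula is moved by more than 30 mm (distance of any of bowl, cup_1, cup_2, spatula from where it was at the start of the episode above 0.03 m).
It also fails if it takes over 54 s, if anything falls off the work surface, if the arm or the gripper's body presses on something with over 40 N, if the wrist force passes 120 N, or if a joint passes its speed limit or range.

## Working session

There is one attempt and no reset: what is moved stays moved. The work goes in short steps, Python scripts to look and compute and a tool call to move; the robot and the scene stay as the last step left them, time stands still between calls to the robot, and variables do not carry over. Pictures are saved under pics/ and viewed, at most 10 in all, crops included, and the job is handed in when it is done.

Besides the shell and the picture viewer there is one more tool, called after "Emit:" as name(argument=value, ...) on one line, values as JSON. play_rows: Moves the arm, as the interface text tells. Its arguments: {"type":"object","properties":{"series":{"type":"array","items":{"type":"number"}},"gripper":{"type":"number"},"newtons":{"type":"number"}},"required":["series"]}

```bash
mkdir -p pics; ls
cat > h.py <<'E'
import numpy as np, cv2
from rig import env
def save(f,n): cv2.imwrite('pics/'+n, f['img'][:,:,::-1])
def world(f,st=None):
    z=f['z_map']; v,u=np.indices(z.shape)
    P=np.stack([(u-f['cx'])/f['fx']*z,(v-f['cy'])/f['fy']*z,z],-1)
    if 'rvec' in f:
        R=cv2.Rodrigues(np.array(f['rvec'],float))[0]; return (P-np.array(f['tvec']).ravel())@R
    T=np.array(f['T_tool_cam']); Pt=P@T[:3,:3].T+T[:3,3]
    return Pt@np.array(st['ee_rot']).T+np.array(st['ee_pos'])
E
python3 - <<'E'
from h import *
import pickle
s=env.state(); print(s['clock'],s['ee_pos'],s['ee_rot'],s['grip_width'])
ims=[]
for n in ('top','side'):
    f=env.grab_frame(n); save(f,n+'0.png'); pickle.dump(f,open(n+'0.pkl','wb'))
E
```

```text
pics
0.0 [ 249.08912999 -599.6574133   244.66387932] [[ 9.23435945e-01  3.83751981e-01 -6.87158467e-04]
 [ 3.83752590e-01 -9.23434132e-01  1.83135284e-03]
 [ 6.82396981e-05 -1.95483588e-03 -9.99998087e-01]] 91.65884336856469
```

View pics/top0.png

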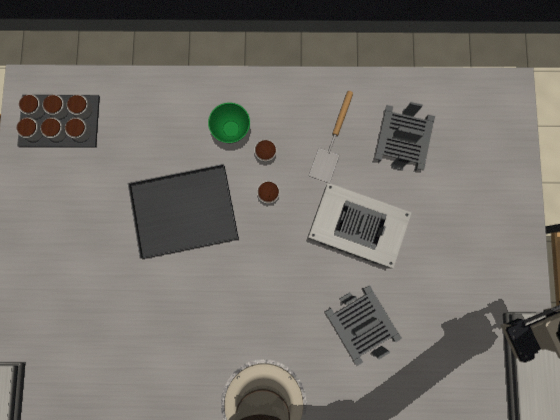

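View pics/side0.png

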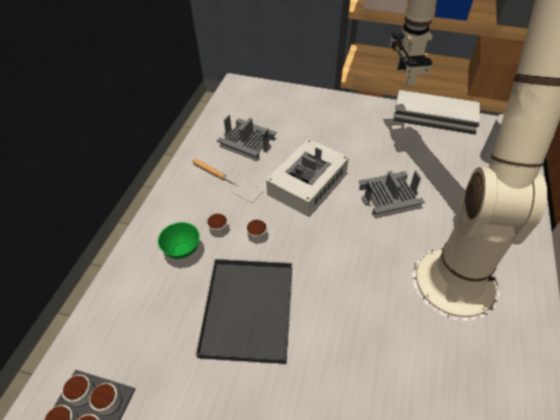

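The top view shows the box at (360,225) with a cover in it. Two look-alike covers lie loose on the bench at (405,140) and (363,325), and the tray is at (184,212). In the side view the box is at (308,175). I could confuse these covers: (361,225) in the box, (405,140) and (363,325). I choose (361,225), the smallest and the one snapped into the box. Now measuring.

Run:
```python
from h import *
import pickle
f=pickle.load(open('top0.pkl','rb')); W=world(f); im=f['img'].astype(int)
print(f['fx'], W[225,361],W[212,184],W[300,200])
R=cv2.Rodrigues(np.array(f['rvec'],float))[0]
# height-based: box region
Z=W[...,2]
def roi(m,u0,u1,v0,v1):
    o=np.zeros(m.shape,bool); o[v0:v1,u0:u1]=m[v0:v1,u0:u1]; return o
def rect(m,n):
    p=W[m][:,:2].astype(np.float32); r=cv2.minAreaRect(p); print(n,len(p),r,'z',np.percentile(W[m][:,2],[5,50,95])); return r
rect(roi((Z>62)&(Z<78),300,420,175,275),'box')
rect(roi(Z>80,300,420,175,275),'cover hi')
rect(roi(Z>95,300,420,175,275),'cover top')
m=roi(Z>15,110,250,155,265);rect(m,'traywall')
g=roi(im.max(2)<70,110,250,155,265);rect(g,'traydark')
rect(roi(Z>30,205,255,95,150),'bowl')
for a in((250,280,135,165),(255,285,175,207)): rect(roi(Z>30,*a),'cup')
ys,xs=np.where(roi(Z>80,300,420,175,275))
for y,x in zip(ys,xs): print(x,y,W[y,x].round(0)) if (x+y)%2==0 else 0
```

```text
430.9649343742033 [ 477.6791376  -249.6497338   112.33122346] [522.59915572 237.89208001   3.76289427] [273.7966533  183.59416045   3.17915707]
box 4787 ((482.969482421875, -254.50758361816406), (240.950927734375, 160.85784912109375), 70.3876953125) z [66.62214894 70.92508589 75.92252476]
cover hi 244 ((452.4109191894531, -157.37026977539062), (100.20010375976562, 305.1313781738281), 19.73431396484375) z [  82.84518915  112.88005898 1232.13608333]
cover top 205 ((447.8820495605469, -158.83094787597656), (89.40595245361328, 305.20147705078125), 19.975147247314453) z [ 100.62912821  114.07701991 1232.13608333]
traywall 640 ((478.6268310546875, 184.7687225341797), (333.64019775390625, 369.79522705078125), 11.958415031433105) z [  16.62341193   24.34945303 1232.13608333]
traydark 7355 ((477.88275146484375, 183.82308959960938), (331.9651794433594, 368.0976867675781), 11.9852876663208) z [-0.37695877  3.82768027 19.52935194]
bowl 585 ((585.92822265625, 73.58256530761719), (495.3165283203125, 117.45113372802734), 10.84252643585205) z [31.08411502 50.49489436 62.9529781 ]
cup 380 ((541.20306
[... 3082 characters left out ...]

383 233 [ 457. -306.  113.]
354 234 [ 354.  -31. 1232.]
380 234 [ 456. -301.  102.]
382 234 [ 455. -304.  112.]
388 234 [ 354.  -31. 1232.]
379 235 [ 454. -301.   91.]
381 235 [ 453. -304.  102.]
318 236 [ 354.  -31. 1232.]
362 238 [ 354.  -31. 1232.]
371 239 [ 444. -282.   81.]
303 243 [ 354.  -31. 1232.]
403 243 [ 354.  -31. 1232.]
382 244 [ 354.  -31. 1232.]
400 244 [ 354.  -31. 1232.]
396 250 [ 354.  -31. 1232.]
335 251 [ 354.  -31. 1232.]
351 251 [ 354.  -31. 1232.]
377 251 [ 354.  -31. 1232.]
348 252 [ 354.  -31. 1232.]
305 255 [ 354.  -31. 1232.]
414 258 [ 354.  -31. 1232.]
308 262 [ 354.  -31. 1232.]
391 263 [ 354.  -31. 1232.]
352 270 [ 354.  -31. 1232.]
385 271 [ 354.  -31. 1232.]
```

Run:
```python
import cv2
a=cv2.imread('pics/top0.png')[170:280,295:425]; b=cv2.imread('pics/side0.png')[130:220,255:365]
a=cv2.resize(a,(400,340),interpolation=3); b=cv2.resize(b,(400,340),interpolation=3)
cv2.imwrite('pics/crop.png',cv2.hconcat([a,b]))
```

```text
(no output)
```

View pics/crop.png

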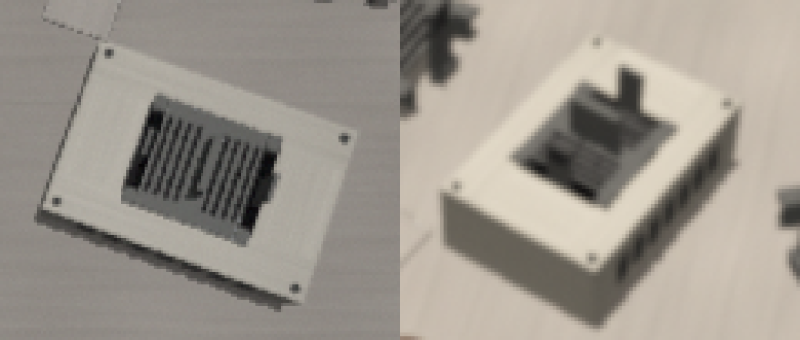

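The crop shows the small cover seated in the box: rib in the middle, a tab at each end and loose louvres at both sides. This is the right one. The box rectangle measures 241 x 161 mm at z 71, which matches. Next I compute the tray pose and the moves.

```bash
cat >> h.py <<'E'
d=np.array([np.cos(np.radians(70.39)),np.sin(np.radians(70.39))]); box=np.array([483.,-254.5])
def togo(x,y,z,yaw_y=None):
    s=env.state(); R=np.array(s['ee_rot']); p=np.array(s['ee_pos'])
    print('pos',p.round(1),'delta tool',(R.T@(np.array([x,y,z])-p)).round(1),'w',round(s['grip_width'],1),'F',np.round(s['wrist_force'],1),'t',s['clock'])
    a=np.arctan2(R[1,1],R[0,1]); t=np.arctan2(-d[1],-d[0]); print('turn tool z', round(-((t-a+np.pi)%(2*np.pi)-np.pi),3))
E
python3 - <<'E'
from h import *
import pickle
f=pickle.load(open('top0.pkl','rb')); W=world(f); Z=W[...,2]; im=f['img'].astype(int)
m=np.zeros(Z.shape,bool); m[155:265,110:250]=True
m&=(Z<40)&(im.max(2)<70); m=cv2.morphologyEx(m.astype(np.uint8),cv2.MORPH_OPEN,np.ones((5,5)))>0
print(cv2.minAreaRect(W[m][:,:2].astype(np.float32)))
p=box-23.5*d; print(p, box+23.5*d); togo(p[0],p[1],260)
E
```

```text
((523.6987915039062, 239.00933837890625), (219.38194274902344, 279.11297607421875), 12.154363632202148)
[ 475.11302436 -276.63697394] [ 490.88697564 -232.36302606]
pos [ 249.1 -599.7  244.8] delta tool [ 332.7 -211.7  -14.8] w 92.2 F [-0.  -0.3  0.3] t 0.1
turn tool z 0.736
```

Emit:
play_rows(series=[30,-19,-2,0,40,-25,-2,0,45,-29,-2,0,45,-29,-2,0,45,-29,-2,0,45,-29,-2,0,45,-29,-2,0,37.7,-22.7,-1,0], gripper=1)

```text
clock: 0.9
ee_pos: [466.2, -289.1, 260.1]
ee_rot: [[0.923, 0.385, -0.0], [0.385, -0.923, 0.0], [0.0, -0.0, -1.0]]
wrist_force: [1.2, -1.4, -1.0]
grip_width: 91.6
grip_force: 0.0
```

Emit:
play_rows(series=[0,0,0,0.1,0,0,0,0.14,0,0,0,0.14,0,0,0,0.14,0,0,0,0.14,0,0,0,0.076,0,0,0,0,0,0,0,0])

```text
clock: 1.7
ee_pos: [465.1, -291.6, 259.8]
ee_rot: [[0.943, -0.333, -0.0], [-0.333, -0.943, 0.0], [-0.001, -0.0, -1.0]]
wrist_force: [-0.5, -0.4, 0.4]
grip_width: 91.8
grip_force: 0.0
```

Run:
```python
from h import *
p=box-23.5*d; togo(p[0],p[1],160)
s=env.state(); f=env.grab_frame('wrist'); save(f,'w1.png')
W=world(f,s); Z=W[...,2]
m=(Z>104)&(Z<125)&(np.hypot(W[...,0]-483,W[...,1]+254)<90)
n,l,st,c=cv2.connectedComponentsWithStats(m.astype(np.uint8))
for i in range(1,n):
    if st[i,4]>40: print(c[i].round(), st[i,4], cv2.minAreaRect(W[l==i][:,:2].astype(np.float32)), W[l==i].mean(0).round(1), W[l==i][:,2].max())
m=(abs(Z-70)<3)&(np.hypot(W[...,0]-483,W[...,1]+254)<160); print(np.median(Z[m]), cv2.minAreaRect(W[m][:,:2].astype(np.float32)))
```

```text
pos [ 465.1 -291.6  259.8] delta tool [  4.5 -17.4  99.8] w 91.8 F [-0.5 -0.4  0.4] t 1.7
turn tool z 0.002
[233. 196.] 788 ((486.8095703125, -254.6956024169922), (10.146367073059082, 49.82212448120117), 70.2962646484375) [ 487.5 -255.5  112.7] 115.38777619880574
[165. 196.] 227 ((505.4175720214844, -201.97975158691406), (5.100728988647461, 24.41791534423828), 70.24158477783203) [ 505.6 -202.6  110. ] 113.42497431411974
[300. 196.] 175 ((467.8480529785156, -307.5536193847656), (4.5639495849609375, 24.232723236083984), 71.39994812011719) [ 468.4 -307.5  110.7] 113.27722292810478
69.51737248174122 ((486.75592041015625, -254.23492431640625), (241.0826873779297, 160.00640869140625), 70.26814270019531)
```

View pics/w1.png

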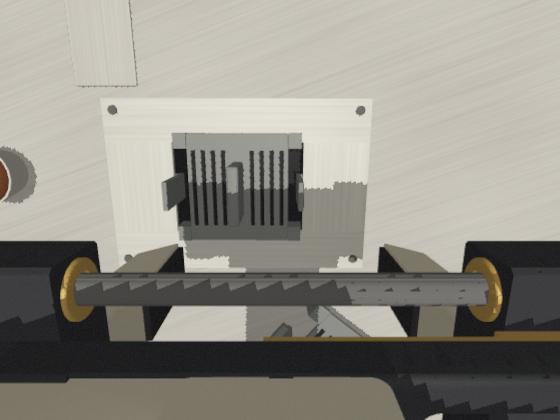

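The wrist view shows the rib at (233,196) and the tabs at (165,196) and (300,196). Their sizes (10x50 and 5x24 mm) and heights match. It puts the middle at (486.8,-254.7) against (483,-254.5) from the top camera, so I use 485.5.

```bash
sed -i 's/483.,-254.5/485.5,-254.6/; s/70.39/70.3/g' h.py
python3 - <<'E'
from h import *
p=box-23.5*d; togo(p[0],p[1],100)
E
```

```text
pos [ 465.2 -291.6  259.9] delta tool [  6.8 -18.1 159.9] w 91.5 F [ 0.4 -0.6  0.2] t 1.75
turn tool z 0.004
```

Emit:
play_rows(series=[3.4,-9,10,0.004,3.4,-9,20,0,0,0,25,0,0,0,25,0,0,0,15,0,0,0,5,0,0,0,0,0,0,0,0,0])

```text
clock: 2.55
ee_pos: [478.6, -277.3, 160.9]
ee_rot: [[0.941, -0.339, 0.001], [-0.339, -0.941, -0.001], [0.002, 0.0, -1.0]]
wrist_force: [0.9, 0.2, 0.2]
grip_width: 91.6
grip_force: 0.0
```

Run:
```python
from h import *
p=box-23.5*d; togo(p[0],p[1],100)
```

```text
pos [ 478.6 -277.3  160.9] delta tool [-1.2 -0.2 60.9] w 91.6 F [0.9 0.2 0.2] t 2.55
turn tool z -0.002
```

Emit:
play_rows(series=[-1,0,15,0,0,0,15,0,0,0,14,0,0,0,10,0,0,0,6,0,0,0,1,0,0,0,0,0])

```text
clock: 3.25
ee_pos: [477.0, -276.7, 99.0]
ee_rot: [[0.941, -0.339, 0.0], [-0.339, -0.941, 0.0], [-0.0, -0.0, -1.0]]
wrist_force: [0.5, -0.0, 0.0]
grip_width: 91.7
grip_force: 0.0
```

Emit:
play_rows(series=[0,0,0,0,0,0,0,0,0,0,0,0,0,0,0,0,0,0,0,0,0,0,0,0,0,0,0,0,0,0,0,0], gripper=0, newtons=14)

```text
clock: 4.05
ee_pos: [477.1, -277.2, 99.5]
ee_rot: [[0.941, -0.34, 0.001], [-0.34, -0.941, -0.001], [0.001, 0.0, -1.0]]
wrist_force: [-0.2, -3.5, 4.7]
grip_width: 55.7
grip_force: 14.0
```

Width is 55.7, so the tab is pressed fully in. Now I lift this end along the arc.

Emit:
play_rows(series=[0,0,-1,0,0,-0.5,-1.5,0,0,-0.7,-1.5,0,0,-0.7,-2,0,0,-0.8,-2,0,0,0,0,0], newtons=16)

```text
clock: 4.65
ee_pos: [476.7, -274.6, 106.7]
ee_rot: [[0.941, -0.34, -0.002], [-0.34, -0.941, -0.0], [-0.002, 0.001, -1.0]]
wrist_force: [-2.2, -4.6, -7.4]
grip_width: 56.9
grip_force: 16.0
```

Emit:
play_rows(series=[0,-0.8,-2,0,0,-0.8,-2,0,0,-0.8,-2,0,0,-0.8,-2,0,0,-0.4,-1.5,0,0,0,0,0])

```text
clock: 5.25
ee_pos: [478.0, -271.4, 116.4]
ee_rot: [[0.94, -0.34, -0.001], [-0.34, -0.94, -0.0], [-0.001, 0.001, -1.0]]
wrist_force: [-1.5, -4.4, -7.4]
grip_width: 58.9
grip_force: 16.0
```

Run:
```python
from h import *
f=env.grab_frame('side'); cv2.imwrite('pics/s2.png', cv2.resize(f['img'][100:240,230:400,::-1],(680,560),interpolation=3))
```

```text
(no output)
```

View pics/s2.png

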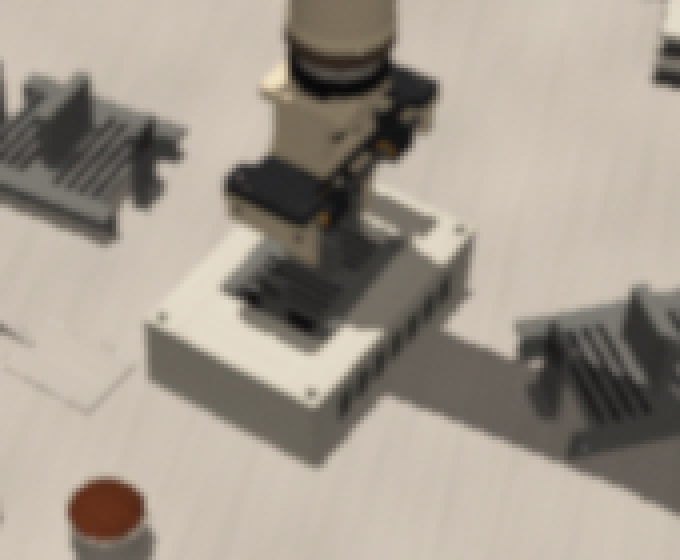

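The side view shows the far end of the cover raised, with the near end at (300,320) still low. I'll measure the tilt from depth before letting go.

```bash
cat >> h.py <<'E'
def tilt(cam,c=None):
    s=env.state(); f=env.grab_frame(cam); W=world(f,s); q=W[...,:2]-(box if c is None else c)
    S=q@d; T=q@np.array([d[1],-d[0]])
    for lo in range(-70,70,10):
        m=(S>=lo)&(S<lo+10)&(abs(T)>28)&(abs(T)<49)&(W[...,2]>5)&(W[...,2]<140)
        if m.sum()>3: print(lo+5,m.sum(),np.percentile(W[...,2][m],[20,50,80]).round(1))
E
python3 - <<'E'
from h import *
tilt('side'); print(); tilt('wrist')
E
```

```text
-65 4 [68.2 68.5 69.9]
-55 7 [67.9 70.2 90. ]
-45 15 [86.3 88.9 90.5]
-35 17 [85.6 86.5 89.1]
-25 17 [83.7 85.5 88.5]
-15 20 [82.5 85.  86.1]
-5 17 [81.6 83.3 85.2]
5 44 [81.  82.8 89.1]
15 30 [79.4 81.6 83.1]
25 28 [79.3 80.8 82.6]
35 37 [75.7 79.1 80.9]
45 33 [73.4 76.7 78.6]
55 31 [69.5 73.1 77.3]
65 35 [66.5 68.2 70.3]

-65 766 [68.9 69.4 69.9]
-55 570 [70.3 89.9 90.9]
-45 1073 [88.7 89.6 90.3]
-35 1485 [87.9 88.5 89.1]
-25 1480 [86.5 87.2 87.9]
-15 1474 [85.3 85.9 86.5]
-5 1467 [83.9 84.6 85.2]
5 1142 [82.7 83.3 83.9]
15 847 [81.4 82.  82.6]
25 993 [80.  80.6 81.2]
35 816 [78.7 79.3 80. ]
45 757 [77.4 78.  78.7]
55 479 [76.  76.6 77.2]
65 655 [68.8 69.5 70.2]
```

Plate slope is 0.13 rad and the end is about 17.5 mm up. I'll open partly so the barb springs out, then lower the end gently onto it.

Emit:
play_rows(series=[0,0,0,0,0,0,0,0,0,0,0,0], gripper=0.68)

```text
clock: 5.7
ee_pos: [478.5, -272.3, 117.4]
ee_rot: [[0.94, -0.341, -0.0], [-0.341, -0.94, -0.002], [0.0, 0.002, -1.0]]
wrist_force: [-4.0, -4.2, 1.2]
grip_width: 62.5
grip_force: 3.5
```

Emit:
play_rows(series=[0,0.4,1,0,0,0.4,1,0,0,0.4,1,0,0,0.4,1,0,0,0,0,0])

```text
clock: 6.2
ee_pos: [477.8, -273.6, 113.2]
ee_rot: [[0.94, -0.341, -0.001], [-0.341, -0.94, -0.001], [-0.0, 0.001, -1.0]]
wrist_force: [-4.0, -4.8, 0.6]
grip_width: 62.6
grip_force: 3.3
```

Run:
```python
from h import *
tilt('wrist')
```

```text
-65 892 [68.8 69.3 69.8]
-55 676 [67.  86.3 87.7]
-45 1164 [85.3 86.4 87.2]
-35 1456 [84.9 85.7 86.4]
-25 1444 [83.9 84.6 85.3]
-15 1442 [82.9 83.6 84.2]
-5 1432 [81.6 82.4 83.1]
5 1064 [80.9 81.5 82.1]
15 864 [80.  80.6 81.2]
25 1095 [78.7 79.3 80. ]
35 835 [77.9 78.5 79.1]
45 773 [76.8 77.4 78.1]
55 484 [75.8 76.3 76.8]
65 667 [68.8 69.4 70.1]
```

Emit:
play_rows(series=[0,0,0.5,0,0,0,0,0,0,0,0,0], gripper=1)

```text
clock: 6.55
ee_pos: [479.7, -271.3, 112.9]
ee_rot: [[0.941, -0.339, 0.002], [-0.339, -0.941, 0.001], [0.002, -0.002, -1.0]]
wrist_force: [-0.2, 0.5, 0.5]
grip_width: 82.2
grip_force: 0.0
```

Emit:
play_rows(series=[0,0,0,0,0,0,-10,0,0,0,-15,0,0,0,-15,0,0,0,-15,0,0,0,-15,0,0,0,-10,0,0,0,0,0])

```text
clock: 7.35
ee_pos: [479.5, -273.0, 194.2]
ee_rot: [[0.941, -0.339, 0.003], [-0.339, -0.941, -0.002], [0.004, 0.001, -1.0]]
wrist_force: [-0.0, 0.0, 0.1]
grip_width: 92.1
grip_force: 0.0
```

Run:
```python
from h import *
tilt('wrist')
s=env.state(); f=env.grab_frame('wrist'); save(f,'w3.png'); W=world(f,s); Z=W[...,2]
m=(Z>102)&(Z<140)&(np.hypot(W[...,0]-486,W[...,1]+254)<80)
n,l,st,c=cv2.connectedComponentsWithStats(m.astype(np.uint8))
for i in range(1,n):
    if st[i,4]>60: print(c[i].round(), cv2.minAreaRect(W[l==i][:,:2].astype(np.float32)), W[l==i][:,2].max())
p=box+23.5*d; togo(p[0],p[1],100)
```

```text
-65 745 [68.6 69.3 69.9]
-55 553 [ 7.6 69.7 84.4]
-45 503 [82.7 83.7 84.4]
-35 687 [82.3 82.9 83.6]
-25 644 [81.3 81.9 82.5]
-15 648 [80.3 80.9 81.6]
-5 656 [79.3 79.9 80.5]
5 517 [78.3 78.9 79.5]
15 525 [77.2 77.9 78.6]
25 656 [76.3 76.9 77.5]
35 654 [75.3 75.9 76.6]
45 592 [74.3 74.9 75.6]
55 434 [71.8 73.6 74.4]
65 487 [ 8.1 69.1 69.9]
[245. 228.] ((487.8424377441406, -249.42909240722656), (11.697315216064453, 50.58942794799805), 70.31226348876953) 120.96208401037961
[333. 230.] ((469.498046875, -301.91778564453125), (5.38918399810791, 24.300846099853516), 68.82320404052734) 124.34395465371188
[161. 228.] ((506.4012756347656, -196.60951232910156), (5.972419261932373, 24.46624183654785), 72.5094223022461) 112.9620296599064
pos [ 478.3 -272.4  192.2] delta tool [  0.6 -42.8  92.2] w 91.9 F [ 0.4 -0.5 -0.8] t 7.45
turn tool z -0.003
```

The barb holds that end about 11 mm up, with a tilt of 0.1 rad. At the other end the pinch centre is s≈27.5 mm and TCP z is 105.

Emit:
play_rows(series=[0,-15,0,0,0,-20,0,0,0.6,-11.8,10,0,0,0,15,0,0,0,15,0,0,0,10,0,0,0,5,0,0,0,0,0])

```text
clock: 8.25
ee_pos: [493.9, -228.8, 135.8]
ee_rot: [[0.94, -0.34, -0.002], [-0.34, -0.94, 0.001], [-0.002, -0.0, -1.0]]
wrist_force: [0.0, 1.3, -0.7]
grip_width: 91.7
grip_force: 0.0
```

Run:
```python
from h import *
p=box+27.5*d; togo(p[0],p[1],105)
```

```text
pos [ 493.9 -228.8  135.8] delta tool [ 0.8 -0.4 30.8] w 91.7 F [ 0.   1.3 -0.7] t 8.25
turn tool z -0.003
```

Emit:
play_rows(series=[1,0,10,0,0,0,9,0,0,0,7,0,0,0,4,0,0,0,0,0])

```text
clock: 8.75
ee_pos: [495.3, -228.7, 106.3]
ee_rot: [[0.941, -0.339, -0.001], [-0.339, -0.941, 0.001], [-0.001, -0.0, -1.0]]
wrist_force: [0.4, 0.2, -0.0]
grip_width: 91.6
grip_force: 0.0
```

Emit:
play_rows(series=[0,0,0,0,0,0,0,0,0,0,0,0,0,0,0,0,0,0,0,0,0,0,0,0,0,0,0,0,0,0,0,0], gripper=0, newtons=16)

```text
clock: 9.55
ee_pos: [495.5, -230.7, 107.5]
ee_rot: [[0.94, -0.341, -0.0], [-0.341, -0.94, -0.002], [0.001, 0.002, -1.0]]
wrist_force: [-1.9, -3.9, 3.5]
grip_width: 57.9
grip_force: 15.7
```

Emit:
play_rows(series=[0,0,-1,0,0,0,-1.5,0,0,0,-1.5,0,0,0,-2,0,0,0,-2,0,0,0,-2,0,0,0,0,0], newtons=20)

```text
clock: 10.25
ee_pos: [495.1, -229.3, 117.0]
ee_rot: [[0.94, -0.34, -0.001], [-0.34, -0.94, -0.0], [-0.001, 0.001, -1.0]]
wrist_force: [-2.0, -5.1, -2.2]
grip_width: 57.9
grip_force: 19.6
```

Run:
```python
from h import *
tilt('wrist')
```

```text
-65 355 [68.8 69.4 69.9]
-55 296 [69.9 94.4 95.1]
-45 748 [93.1 93.9 94.6]
-35 1090 [92.2 92.9 93.6]
-25 1057 [91.1 91.8 92.5]
-15 1040 [90.  90.6 91.4]
-5 1216 [88.9 89.6 90.3]
5 1043 [87.7 88.4 89. ]
15 1446 [86.8 87.4 88. ]
25 1454 [85.6 86.3 86.9]
35 1422 [84.6 85.2 85.9]
45 1379 [83.4 84.1 84.7]
55 1075 [79.2 82.6 83.4]
65 810 [68.9 69.5 70.8]
```

The cover rises as one piece at a 0.11 rad tilt, free of the catches. Lifting on.

Emit:
play_rows(series=[0,0,-4,0,0,0,-8,0,0,0,-12,0,0,0,-15,0,0,0,-15,0,0,0,-15,0,0,0,-10,0,0,0,-5,0])

```text
clock: 11.1
ee_pos: [496.5, -229.1, 202.8]
ee_rot: [[0.941, -0.339, 0.002], [-0.339, -0.941, -0.001], [0.002, 0.0, -1.0]]
wrist_force: [-0.1, -0.5, -2.1]
grip_width: 57.7
grip_force: 19.5
```

Emit:
play_rows(series=[0,0,0,0,0,0,0,0])

```text
clock: 11.3
ee_pos: [495.4, -228.8, 200.7]
ee_rot: [[0.941, -0.339, -0.001], [-0.339, -0.941, 0.0], [-0.001, -0.0, -1.0]]
wrist_force: [0.1, 0.0, -1.9]
grip_width: 57.4
grip_force: 19.5
```

Run:
```python
from h import *
tilt('wrist')
c=np.array([523.7,239])+27*d; togo(c[0],c[1],200)
```

```text
-65 224 [ 8.2 69.2 69.8]
-55 171 [ 7.8 68.8 69.7]
-45 160 [ 7.5 68.9 69.7]
-35 163 [ 7.7 68.9 69.8]
-25 160 [ 7.5 68.9 69.8]
-15 152 [26.9 69.3 69.9]
-5 161 [27.5 69.1 69.8]
5 161 [27.5 68.8 69.9]
15 164 [21.3 68.9 69.9]
25 147 [ 7.9 69.  69.8]
35 150 [ 7.9 69.1 69.9]
45 152 [ 8.  69.1 69.8]
55 147 [ 7.6 69.1 69.9]
65 180 [68.1 69.3 69.8]
pos [ 495.3 -228.7  200.4] delta tool [-132.  -476.6    0.6] w 57.9 F [-0.7  0.6 -3.4] t 11.35
turn tool z -0.002
```

Emit:
play_rows(series=[-2,-8,0,0,-4,-16,0,0,-7,-25,0,0,-9,-32,0,0,-10,-35,0,0,-10,-35,0,0,-10,-35,0,0,-10,-35,0,0])

```text
clock: 12.15
ee_pos: [511.8, 3.3, 201.0]
ee_rot: [[0.941, -0.338, -0.0], [-0.338, -0.941, 0.0], [-0.0, -0.0, -1.0]]
wrist_force: [0.3, -0.4, -1.6]
grip_width: 58.0
grip_force: 19.5
```

Emit:
play_rows(series=[-10,-35,0,0,-10,-35,0,0,-10,-35,0,0,-10,-35,0,0,-9,-32,0,0,-8,-26,0,0,-5,-16,0,0,-2,-7,0,0])

```text
clock: 12.95
ee_pos: [525.3, 234.3, 200.9]
ee_rot: [[0.942, -0.334, -0.001], [-0.334, -0.942, 0.002], [-0.001, -0.002, -1.0]]
wrist_force: [-0.0, -0.2, -1.7]
grip_width: 57.8
grip_force: 19.5
```

Emit:
play_rows(series=[0,0,0,0,0,0,0,0,0,0,0,0])

```text
clock: 13.25
ee_pos: [526.9, 229.1, 200.8]
ee_rot: [[0.941, -0.34, -0.001], [-0.34, -0.941, -0.001], [-0.0, 0.001, -1.0]]
wrist_force: [-0.9, -0.1, -2.6]
grip_width: 57.7
grip_force: 19.5
```

```bash
cat >> h.py <<'E'
def cov(lo,hi):
    s=env.state(); f=env.grab_frame('wrist'); W=world(f,s); p=np.array(s['ee_pos'])[:2]-27*d; q=W[...,:2]-p
    S=q@d;T=q@np.array([d[1],-d[0]])
    for a in range(-70,70,20):
        m=(S>=a)&(S<a+10)&(abs(T)>28)&(abs(T)<47)&(W[...,2]>lo)&(W[...,2]<hi)
        if m.sum()>30: print(a+5,m.sum(),np.percentile(W[...,2][m],[20,50,80]).round(1))
    return f
E
python3 - <<'E'
from h import *
c=np.array([523.7,239])+27*d; togo(c[0],c[1],60); cov(100,200)
f=env.grab_frame('top'); cv2.imwrite('pics/t4.png',f['img'][100:280,90:310,::-1].repeat(3,0).repeat(3,1))
E
```

```text
pos [526.9 229.1 200.8] delta tool [ -6.4 -35.3 140.8] w 57.7 F [-0.9 -0.1 -2.6] t 13.25
turn tool z -0.003
-45 603 [177.  177.6 178.3]
-25 894 [175.  175.6 176.3]
-5 1091 [172.9 173.5 174.1]
15 1335 [170.7 171.3 171.9]
35 1327 [168.6 169.2 169.8]
55 999 [162.7 166.7 167.4]
```

View pics/t4.png

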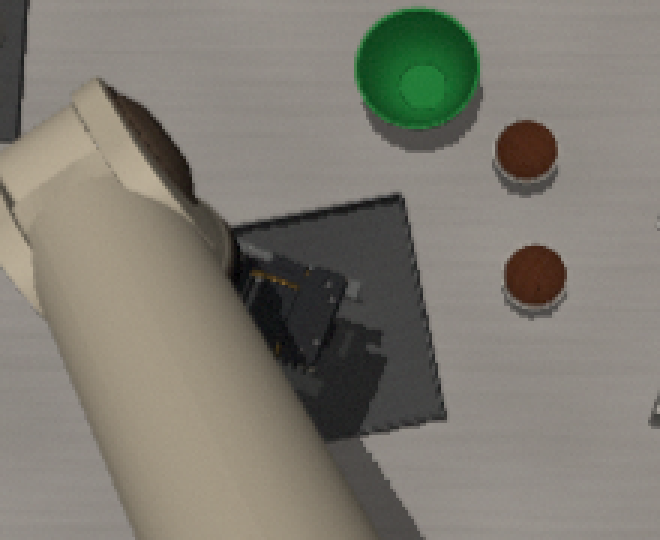

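The top view crop shows the cover over the tray, with the bowl and cups where they were. About 35 mm remains along tool −y, and first touch should come near TCP z≈57.

Emit:
play_rows(series=[-2,-9,5,0,-2,-12,10,0,-2.4,-10,15,0,0,-4,20,0,0,0,20,0,0,0,20,0,0,0,15,0,0,0,10,0])

```text
clock: 14.15
ee_pos: [532.8, 264.0, 84.8]
ee_rot: [[0.94, -0.34, -0.001], [-0.34, -0.94, -0.001], [-0.001, 0.001, -1.0]]
wrist_force: [0.1, 0.3, -1.6]
grip_width: 57.5
grip_force: 19.5
```

Emit:
play_rows(series=[0,0,10,0,0,0,4,0,0,0,0,0,0,0,0,0])

```text
clock: 14.55
ee_pos: [533.5, 265.0, 72.6]
ee_rot: [[0.941, -0.339, 0.001], [-0.339, -0.941, 0.0], [0.001, -0.001, -1.0]]
wrist_force: [-0.3, -0.1, -1.5]
grip_width: 57.8
grip_force: 19.5
```

Run:
```python
from h import *
c=np.array([523.7,239])+27*d; togo(c[0],c[1],60); cov(28,100)
```

```text
pos [533.5 265.   72.6] delta tool [-0.5  0.8 12.6] w 57.8 F [-0.3 -0.1 -1.5] t 14.55
turn tool z -0.002
-45 607 [48.8 49.3 50. ]
-25 896 [46.7 47.3 48. ]
-5 1087 [44.6 45.3 45.9]
15 1323 [42.5 43.1 43.7]
35 1317 [40.3 41.  41.6]
55 904 [37.5 38.7 39.3]
```

Emit:
play_rows(series=[0,0,5,0,0,0,4,0,0,0,3,0,0,0,2,0,0,0,1,0,0,0,0,0])

```text
clock: 15.2
ee_pos: [533.0, 264.7, 56.9]
ee_rot: [[0.941, -0.339, -0.0], [-0.339, -0.941, -0.0], [-0.0, 0.0, -1.0]]
wrist_force: [-0.4, -0.5, -2.2]
grip_width: 57.8
grip_force: 19.5
```

Emit:
play_rows(series=[0,0,1,0,0,0,1,0,0,0,0,0], newtons=12)

```text
clock: 15.5
ee_pos: [533.4, 264.6, 55.5]
ee_rot: [[0.941, -0.339, 0.001], [-0.339, -0.941, -0.0], [0.001, -0.0, -1.0]]
wrist_force: [-1.0, -2.3, 2.6]
grip_width: 57.9
grip_force: 11.8
```

Emit:
play_rows(series=[0,0,1,0,0,0,1,0,0,0,0,0])

```text
clock: 15.8
ee_pos: [533.3, 264.5, 53.0]
ee_rot: [[0.941, -0.339, 0.0], [-0.339, -0.941, -0.0], [0.0, 0.0, -1.0]]
wrist_force: [-0.2, -0.9, 2.5]
grip_width: 56.9
grip_force: 11.9
```

Run:
```python
from h import *
cov(15,100)
```

```text
-45 543 [26.6 27.1 27.8]
-25 879 [25.8 26.4 26.9]
-5 976 [24.9 25.4 26. ]
15 1315 [23.9 24.5 25. ]
35 1297 [23.  23.5 24.1]
55 872 [21.6 22.3 22.9]
```

It touched down at low force and is levelling out (0.045 rad now). I'll lower a bit more, then open.

Emit:
play_rows(series=[0,0,1,0,0,0,1,0,0,0,0,0])

```text
clock: 16.15
ee_pos: [533.1, 264.6, 50.9]
ee_rot: [[0.941, -0.339, -0.0], [-0.339, -0.941, -0.0], [0.0, 0.0, -1.0]]
wrist_force: [-0.1, -2.7, 2.2]
grip_width: 56.2
grip_force: 12.0
```

Emit:
play_rows(series=[0,0,0,0,0,0,0,0,0,0,0,0,0,0,0,0,0,0,0,0,0,0,0,0], gripper=1)

```text
clock: 16.75
ee_pos: [533.1, 264.8, 51.0]
ee_rot: [[0.941, -0.339, -0.0], [-0.339, -0.941, 0.0], [-0.0, -0.0, -1.0]]
wrist_force: [-0.4, 0.2, -0.2]
grip_width: 91.2
grip_force: 0.0
```

Emit:
play_rows(series=[0,0,-5,0,0,0,-10,0,0,0,-15,0,0,0,-20,0,0,0,-25,0,0,0,-25,0,0,0,-20,0,0,0,0,0])

```text
clock: 17.55
ee_pos: [535.5, 266.1, 176.0]
ee_rot: [[0.941, -0.339, 0.007], [-0.339, -0.941, 0.003], [0.006, -0.006, -1.0]]
wrist_force: [0.5, 0.8, -0.3]
grip_width: 92.0
grip_force: 0.0
```

Run:
```python
from h import *
s=env.state(); print(s['wrist_force'],s['grip_width'],s['clock'])
f=cov(10,60); save(f,'w5.png')
W=world(f,s); Z=W[...,2]
m=(Z>50)&(Z<80)&(np.hypot(W[...,0]-524,W[...,1]-239)<90)
n,l,st,c=cv2.connectedComponentsWithStats(m.astype(np.uint8))
for i in range(1,n):
    if st[i,4]>60: print(c[i].round(), cv2.minAreaRect(W[l==i][:,:2].astype(np.float32)), W[l==i][:,2].max())
```

```text
[ 0.49487575  0.76562723 -0.33205608] 91.99169157469014 17.55
-45 412 [21.6 22.3 23. ]
-25 519 [21.8 22.5 23.1]
-5 375 [21.8 22.4 23. ]
15 530 [21.8 22.4 23. ]
35 507 [21.8 22.5 23.1]
55 347 [21.3 22.2 22.9]
[319. 219.] ((524.1724243164062, 243.11239624023438), (10.11176872253418, 50.252601623535156), 70.27220916748047) 64.13909981334564
[244. 219.] ((543.263427734375, 295.90252685546875), (4.7359771728515625, 23.987152099609375), 69.42804718017578) 62.22099540478375
[393. 219.] ((505.3603515625, 190.53665161132812), (4.630250930786133, 24.479148864746094), 71.29029083251953) 62.344886753746565
```

View pics/w5.png

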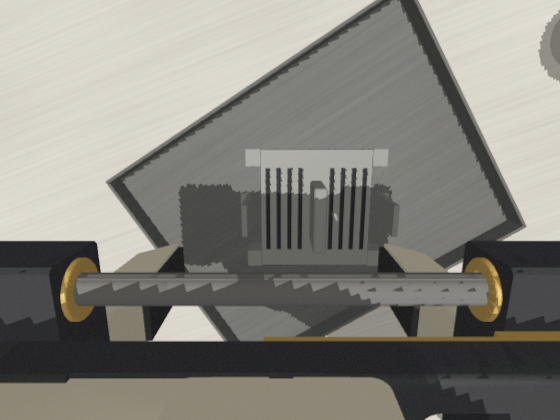

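The cover lies flat in the tray with its plate level at z 22.4. The rib is at (319,219) in the picture, 4 mm from the tray centre, and the gripper is clear. Handing in.

```bash
python3 -c "
from rig import env
print(env.finish_job())"
```

```text
the job is handed in; nothing more can be done
None
```

The filter cover is off the fan box and lying flat, right side up and released in the wash tray, about 4 mm from its centre; the job is handed in (about 18 s on the robot's clock), though no verdict was returned.

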